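# Set up the tiered bread stand

### The arm

A 6-joint arm with a two-finger parallel gripper is mounted at the origin on the work surface. World frame = base frame: x ahead of the robot, y to its left, z up, the work surface at z = 0. Lengths are in m, angles in rad, forces in N, time in s.
With the tool pointing down it reaches from about 0.375 to 0.975 m from the base axis. Payload 3.8 kg.
Tool frame: the origin (TCP) lies midway between the tips of the shut fingers; the grasp point (between the pads) lies 19 mm behind it; z points along the fingers, y is the line along which they close (so a half turn about z gives the same grasp; the last joint's range is limited). The gripper opens to 85 mm and grips with 20 to 120 N. Pads are 22 mm wide; open, the fingers measure 114 mm over their backs; the gripper's body (76 mm by 85 mm) begins 54 mm behind the grasp point. The pads swing forward as they close: fully open they stand 13 mm farther back than shut.
Start: joints at [-1.17, 0.264, 1.604, -0, 1.274, -0.037], TCP at [0.286, -0.611, 0.231] pointing down, gripper open.
Joint ranges: [-2.63, 2.63], [-0.94, 2.18], [0.31, 2.57], [-1.31, 4.45], [0, 2.66], [-2.55, 2.55]. Speed limits (rad/s): [2.57, 2.57, 3.14, 3.14, 3.14, 3.14].

### API

Orientations are given as a rotation vector (axis times angle).
In Python, from workcell import bot, cams gives the robot as it stands.
- The arm moves only by the tool play_rows, never from a script. Its argument "rows" is a list of rows, each a list of 2 entries, a list of its own where there are three numbers: the shift along the tool's x, y, z scaled (see below), then the turn, a rotation vector about the tool's x, y, z scaled (see below). A call has 1 to 20 rows; each row is the pose to reach, as a shift and turn from the pose commanded when the call began, along the tool's axes at that moment; what a row does not reach only later rows make up. The controller multiplies each number of a shift by 250 mm and each number of a turn by 45 degrees. A row lasts 1/12 s, in which the tool goes at most 41.7 mm and 7.16 degrees, less where a joint would pass 70% of its speed; a pose out of reach is approached as far as the arm can. A call with a number of a shift or a turn outside -1 to 1 is refused whole. A call with a gripper value outside its range is refused whole. "claw" is the opening, from -1 (shut) to 1 (fully open), set as the call begins (left out, the last holds). The fingers move at their own pace and stop on an object; "newtons" is the grip in N (left out, the last holds). Time passes only in rows, so rows that repeat a pose let the fingers close. It gives the time, the measured TCP pose, the force, the opening and the grip force at its end, in the units of the state.
- bot.read_state(): the state, without advancing time (a new reading comes with each control period).
- cams.read_camera(name): name is "side" or "top"; returns a dict with "image" (400x640x3 uint8, red, green, blue), "K" (3x3 intrinsics, pixels), "T" (4x4, takes a point from camera to world coordinates). Camera axes: x right, y down, z forward; pixel columns grow to the right and rows downward; lengths in m; the calibration is good to about 2 mm. A picture is of the moment at which its call begins. There is no depth.
- bot.finish_job(): hands the job in; it is judged then, once.
The state is a dict: "time": time; "q": joint angles; "joint_vel": joint speeds; "joint_torque": joint torques, N m; "tool_pos": TCP position; "tcp_rot": TCP orientation; "wrist_force": force on the tool from outside, world axes, zero at the start; "torque": the same for the moment, N m; "width": opening from 0.0 (shut) to 1.0 (fully open); "grip_force": force on a finger pad.
Only numpy, scipy, OpenCV 4.12 (cv2) and the standard library are available. Lean on these libraries where they do the work, as an engineer would, in place of code of your own. Each camera call takes 0.05 s, during which the arm holds its last target. There are 200 camera calls.

### The job

Set up the wooden tiered stand on its fixed square foot for serving the breads: first the largest tier on the foot, then the medium one on it, then the smallest, and last the knob on top, each seated fully home on the spigot below and let go before the next. Leave the two loose rolls, the honey jar and the pastry cutter where they are.

Things in the scene. Friction and masses are not known exactly. Their poses are not given: they have to be found in the camera images.
- stand_base: foot of the tiered stand, fixed to the table: square beech slab 90 x 90 mm and 14 mm high, on it a round stub 32 mm across that rises to a shoulder 35 mm above the table, with a cone-shaped spigot on top (18 mm wide at its foot, 8 mm at its tip, 12 mm tall). Origin: centre of its underside, on the table, z up; x and y along the slab's sides.
- tier_large: Loose beech tier, the largest: plate 150 mm across, 200 g. Plate floor 10 mm thick, lip 16 mm high; central column 32 mm wide, shoulder 60 mm above the underside; on it a cone spigot 18 mm wide at foot, 8 at tip, 12 tall. Socket below, 24 mm wide, 16 deep, takes the spigot of the part beneath, underside on its shoulder. Origin: underside centre, z up; upright.
- tier_medium: Loose beech tier, the middle one: plate 115 mm across, 140 g. Plate floor 10 mm thick, lip 16 mm high; central column 32 mm wide, shoulder 60 mm above the underside; on it a cone spigot 18 mm wide at foot, 8 at tip, 12 tall. Socket below, 24 mm wide, 16 deep, takes the spigot of the part beneath, underside on its shoulder. Origin: underside centre, z up; upright.
- tier_small: Loose beech tier, the smallest: plate 85 mm across, 100 g. Plate floor 10 mm thick, lip 16 mm high; central column 32 mm wide, shoulder 60 mm above the underside; on it a cone spigot 18 mm wide at foot, 8 at tip, 12 tall. Socket below, 24 mm wide, 16 deep, takes the spigot of the part beneath, underside on its shoulder. Origin: underside centre, z up; upright.
- top_knob: Loose beech knob that crowns the stand, no plate, 50 g: 60 mm high, foot 32 mm wide, waist 24 mm, then a straight grip band 36 mm wide from 33 to 54 mm above the underside. Round socket in the underside, 24 mm wide, 16 mm deep, takes a tier's spigot. Origin: centre of the underside, z up; stands upright on the table.
- roll_a: small two-layered bread roll, golden top, 47 mm across, 34 mm high, loose on the table; bystander, to be left alone. Origin: centre of the underside.
- roll_b: a second roll like roll_a; bystander, to be left alone. Origin: centre of the underside.
- honey_jar: amber glass honey jar with a steel cap, 60 mm across, 85 mm high, loose on the table; bystander, to be left alone. Origin: centre of the underside.
- cutter: plain steel ring, a pastry cutter, 48 mm across, 30 mm high, loose on the table; bystander, to be left alone. Origin: centre of the underside.
There are look-alikes about, which are no part of the job. What is shaped like the tier_small but green is not meant. Leave any blue look-alike of the tier_large alone.

How it is judged:
By the outcome, as a careful person would: the job done as asked, in the order asked, and still so for the second after the job is handed in, with the robot touching nothing.
It also fails if it takes over 109 s, if anything falls off the work surface, if the arm or the gripper's body presses on something with over 40 N, if the wrist force passes 120 N, or if a joint passes its speed limit or range.

## Working session

There is one attempt and no reset: what is moved stays moved. The work goes in short steps, Python scripts to look and compute and a tool call to move; the robot and the scene stay as the last step left them, time stands still between calls to the robot, and variables do not carry over. Pictures are saved under pics/ and viewed, at most 14 in all, crops included, and the job is handed in when it is done.

Besides the shell and the picture viewer there is one more tool, called after ">>>" as name(argument=value, ...) on one line, values as JSON. play_rows: Moves the arm, as the interface text tells. Its arguments: {"type":"object","properties":{"rows":{"type":"array","items":{"type":"array"}},"claw":{"type":"number"},"newtons":{"type":"number"}},"required":["rows"]}

```bash
mkdir -p pics; ls; python3 - <<'E'
from workcell import bot,cams
import cv2,numpy as np
for n in("top","side"):
    c=cams.read_camera(n); cv2.imwrite(f"pics/{n}0.png",c["image"][:,:,::-1]); print(n,c["K"].round(1).tolist(),c["T"].round(4).tolist())
print(bot.read_state())
E
```

```text
pics
top [[365.7, 0.0, 314.1], [0.0, 365.7, 193.2], [0.0, 0.0, 1.0]] [[-0.0006, -0.988, 0.1546, 0.2776], [-0.9999, 0.0031, 0.0161, 0.0555], [-0.0164, -0.1546, -0.9878, 1.0603], [0.0, 0.0, 0.0, 1.0]]
side [[420.5, 0.0, 316.9], [0.0, 420.5, 202.9], [0.0, 0.0, 1.0]] [[-0.91, -0.2679, 0.3166, 0.066], [-0.4142, 0.624, -0.6626, 0.9069], [-0.02, -0.7341, -0.6787, 0.9364], [0.0, 0.0, 0.0, 1.0]]
{'time': 0.1, 'q': array([-1.16992622e+00,  2.64697686e-01,  1.60522211e+00, -1.54840445e-05,
        1.27369569e+00, -3.69267310e-02]), 'joint_vel': array([ 0.00230911, -0.0024719 , -0.00300573,  0.00129233,  0.00138474,
        0.00056199]), 'joint_torque': array([ 1.24863277e-04, -5.16708827e+01, -3.68589914e+01, -2.41230300e-04,
        6.23843705e-03, -1.43152783e-05]), 'tool_pos': array([ 0.28588643, -0.61075098,  0.23008141]), 'tcp_rot': array([-3.06468468e+00, -6.81786390e-01,  5.97508221e-04]), 'wrist_force': array([ 0.78468024,  0.8343559 , -0.78131746]), 'torque': array([-0.02398829,  0.0025771 , -0.01180636]), 'grip_force': 0.0, 'width': 0.9982737411613405}
```

View pics/top0.png

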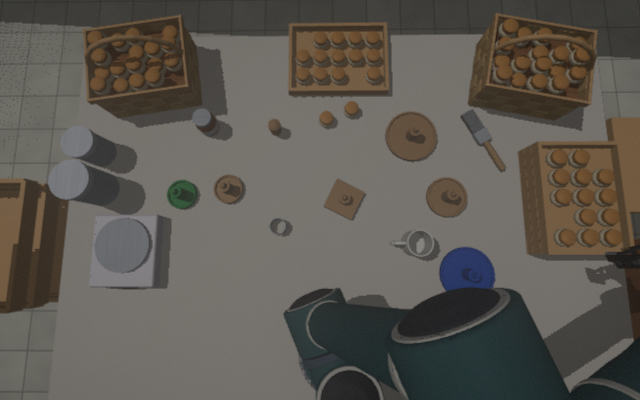

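View pics/side0.png

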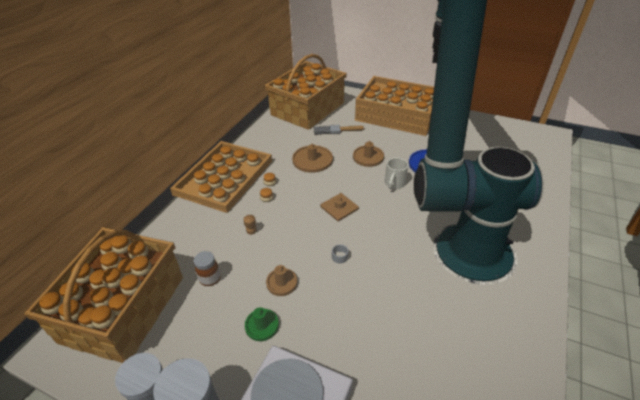

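```bash
cat > h.py <<'E'
from workcell import bot,cams
import cv2,numpy as np
from scipy.spatial.transform import Rotation as Rot
def shot(n): 
    c=cams.read_camera(n); c["bgr"]=np.ascontiguousarray(c["image"][:,:,::-1]); return c
def cast(c,px,z):
    px=np.asarray(px,float).reshape(-1,2); K,T=c["K"],c["T"]
    d=np.c_[(px-K[[0,1],2])/K[0,0],np.ones(len(px))]@T[:3,:3].T
    return T[:3,3]+d*((z-T[2,3])/d[:,2])[:,None]
def proj(c,p):
    p=np.asarray(p,float).reshape(-1,3); q=(p-c["T"][:3,3])@c["T"][:3,:3]@c["K"].T
    return q[:,:2]/q[:,2:]
def blob(c,seed,win=45):
    hsv=cv2.cvtColor(c["bgr"],cv2.COLOR_BGR2HSV)
    m=((hsv[:,:,1]>75)).astype(np.uint8)
    n,l,s,_=cv2.connectedComponentsWithStats(m)
    u,v=seed; k=l[v-3:v+4,u-3:u+4].ravel(); k=np.bincount(k[k>0]).argmax()
    return max(cv2.findContours((l==k).astype(np.uint8),0,cv2.CHAIN_APPROX_NONE)[0],key=len).reshape(-1,2)
def go(target):
    s=bot.read_state(); R=Rot.from_rotvec(s["tcp_rot"]); return R.inv().apply(np.asarray(target)-s["tool_pos"])/0.25
E
python3 - <<'E'
from h import *
t=shot("top"); s=shot("side")
for n,st,ss,z,H in[("large",(411,136),(313,160),.008,.072),("medium",(446,197),(369,158),.008,.072),("small",(229,189),(282,285),.008,.072),("green",(182,194),(262,325),.008,.072),("blue",(467,270),None,.008,.072),("knob",(275,126),(250,227),.03,.06),("foot",(345,199),(340,208),.007,.047)]:
    for nm,c,sd in(("top",t,st),("side",s,ss)):
        if sd is None: continue
        b=blob(c,sd); w=cast(c,b,z)[:,:2].astype(np.float32)
        (x,y),r=cv2.minEnclosingCircle(w); mr=cv2.minAreaRect(w)
        print(n,nm,"circ",np.round([x,y,r],4),"rect",np.round(mr[0]+mr[1]+(mr[2],),4))
        if nm=="top":
            X=mr[0] if n=="foot" else (x,y)
            for c2 in(t,s):
                for zz in(0,H):
                    p=proj(c2,[*X,zz])[0]; cv2.circle(c2["bgr"],tuple(int(round(a*16)) for a in p),24,(255,255,0) if zz else (0,0,255),-1,shift=4)
R=Rot.from_rotvec(bot.read_state()["tcp_rot"]).as_matrix(); print(R.round(3))
a=t["bgr"][90:290,160:500];b=s["bgr"][130:350,220:420]
cv2.imwrite("pics/t1.png",cv2.resize(a,(782,460),interpolation=2)); cv2.imwrite("pics/s1.png",cv2.resize(b,(545,600),interpolation=2))
E
```

```text
large top circ [ 0.6154 -0.2149  0.0749] rect [ 0.6157 -0.2154  0.1482  0.1451 89.5974]
large side circ [ 0.6221 -0.2245  0.0912] rect [ 0.6171 -0.2161  0.1578  0.1539 76.7879]
medium top circ [ 0.4316 -0.3098  0.0575] rect [ 0.4309 -0.3099  0.1097  0.1137 25.9991]
medium side circ [ 0.4364 -0.3309  0.0857] rect [ 0.4302 -0.3229  0.1489  0.1186 70.4552]
small top circ [0.4579 0.3253 0.0417] rect [ 0.458   0.3257  0.0811  0.08   46.0429]
small side circ [0.4631 0.3193 0.051 ] rect [ 0.4589  0.3232  0.0878  0.0854 78.3608]
green top circ [0.4416 0.4626 0.0414] rect [ 0.443   0.4631  0.0786  0.0802 63.967 ]
green side circ [0.4437 0.4565 0.0464] rect [ 0.4427  0.4585  0.084   0.0846 77.2842]
blue top circ [ 0.2124 -0.3541  0.0764] rect [ 0.2291 -0.3536  0.1158  0.1513  2.9995]
knob top circ [0.6428 0.1913 0.0165] rect [0.6424 0.1901 0.0309 0.0295 0.8165]
knob side circ [0.6367 0.1867 0.0408] rect [6.38200e-01 1.87800e-01 3.14000e-02 8.03000e-02 3.47105e+01]
foot top circ [ 0.4266 -0.0129  0.06  ] rect [ 4.25700e-01 -1.37000e-02  8.72000e-02  8.70000e-02  6.30963e+01]
foot side circ [ 0.4277 -0.0152  0.0641] rect [ 4.28300e-01 -1.54000e-02  9.39000e-02  9.43000e-02  6.31952e+01]
[[ 0.906  0.424 -0.001]
 [ 0.424 -0.906  0.001]
 [ 0.    -0.001 -1.   ]]
```

View pics/t1.png

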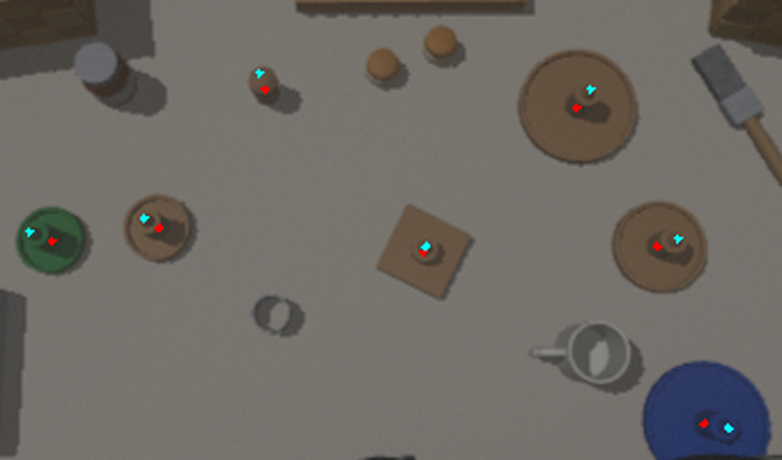

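View pics/s1.png

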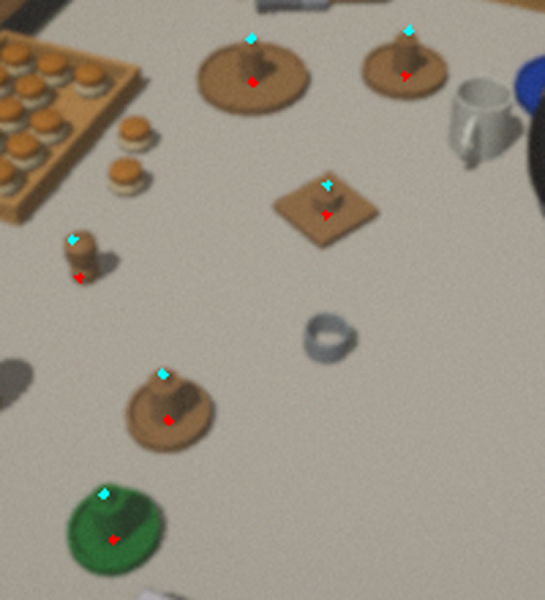

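The brown tiers at top-view pixels (411,136), (446,197) and (229,189) have measured radii of 75, 57.5 and 42 mm, so they are the large, medium and small tiers. The green one at (182,194) and the blue one at (467,270) are look-alikes and stay put. The crops confirm this, and the foot is at (345,199) and the knob at (275,126).

>>> play_rows(rows=[[[0.932,-0.437,0],[0,0,0]],[[0.932,-0.437,0],[0,0,0]],[[0.932,-0.437,0],[0,0,0]],[[0.932,-0.437,0],[0,0,0]],[[0.932,-0.437,0],[0,0,0]],[[0.932,-0.437,0],[0,0,0]],[[0.932,-0.437,0],[0,0,0]]], claw=0.5, newtons=40)

```text
time: 0.78
tool_pos: [0.4543, -0.4085, 0.2312]
tcp_rot: [-3.063, -0.688, -0.004]
wrist_force: [-0.7, 0.6, 0.3]
width: 0.75
grip_force: 0.0
```

>>> play_rows(rows=[[[0.932,-0.437,0],[0,0,0]],[[0.932,-0.437,0],[0,0,0]],[[0.932,-0.437,0],[0,0,0]],[[0.932,-0.437,0],[0,0,0]],[[0.932,-0.437,0],[0,0,0]],[[0.932,-0.437,0],[0,0,0]],[[0.932,-0.437,0],[0,0,0]],[[0.932,-0.437,0],[0,0,0]],[[0.932,-0.437,0],[0,0,0]],[[0.932,-0.437,0],[0,0,0]]])

```text
time: 1.62
tool_pos: [0.6146, -0.2171, 0.231]
tcp_rot: [3.067, 0.681, -0.002]
wrist_force: [-0.3, -0.4, 0.2]
width: 0.75
grip_force: 0.0
```

```bash
python3 - <<'E'
from h import *
print(go([.6155,-.2152,.024]),bot.read_state()["q"])
t=shot("top");s=shot("side")
a=cast(t,(274.3,122.2),.06)[0];b=cast(s,(249.3,218),.06)[0];print(a,b)
E
```

```text
[ 0.00721945 -0.00529159  0.82798318] [-3.77281996e-01  2.21347928e-01  1.65676489e+00 -8.28801648e-04
  1.26427866e+00  7.56794158e-01]
[0.64003825 0.18548334 0.06      ] [0.63211104 0.19052562 0.06      ]
```

>>> play_rows(rows=[[[0.007,-0.005,0.6],[0,0,0]],[[0.007,-0.005,0.6],[0,0,0]],[[0.007,-0.005,0.6],[0,0,0]],[[0.007,-0.005,0.6],[0,0,0]],[[0.007,-0.005,0.7],[0,0,0]],[[0.007,-0.005,0.78],[0,0,0]],[[0.007,-0.005,0.828],[0,0,0]],[[0.007,-0.005,0.828],[0,0,0]],[[0.007,-0.005,0.828],[0,0,0]]])

```text
time: 2.47
tool_pos: [0.616, -0.2148, 0.0241]
tcp_rot: [-3.067, -0.68, 0.001]
wrist_force: [-0.3, -0.3, 0.9]
width: 0.746
grip_force: 0.0
```

>>> play_rows(rows=[[[0,0,0],[0,0,0]],[[0,0,0],[0,0,0]],[[0,0,0],[0,0,0]],[[0,0,0],[0,0,0]],[[0,0,0],[0,0,0]],[[0,0,0],[0,0,0]],[[0,0,0],[0,0,0]],[[0,0,0],[0,0,0]]], claw=-1)

```text
time: 3.13
tool_pos: [0.6183, -0.2148, 0.0267]
tcp_rot: [3.064, 0.682, 0.005]
wrist_force: [-1.0, -0.3, 6.5]
width: 0.364
grip_force: 40.3
```

>>> play_rows(rows=[[[0,0,-0.1],[0,0,0]],[[0,0,-0.2],[0,0,0]],[[0,0,-0.4],[0,0,0]],[[0,0,-0.4],[0,0,0]],[[0,0,-0.4],[0,0,0]],[[0,0,-0.4],[0,0,0]],[[0,0,-0.4],[0,0,0]]])

```text
time: 3.72
tool_pos: [0.6149, -0.2132, 0.1219]
tcp_rot: [-3.064, -0.682, 0.005]
wrist_force: [0.7, 0.5, -3.0]
width: 0.366
grip_force: 40.7
```

```bash
python3 - <<'E'
from h import *
print(go([.6155,-.2152,.024]),go([.4265,-.0140,.124]),bot.read_state()["wrist_force"])
t=shot("side");cv2.imwrite("pics/s2.png",cv2.resize(t["bgr"][80:260,220:480],(780,540)))
E
```

```text
[-1.47936596e-05  9.24772183e-03  3.91625683e-01] [-0.3445398  -1.04134326 -0.0043543 ] [ 0.6661759   0.5437883  -3.04451438]
```

View pics/s2.png

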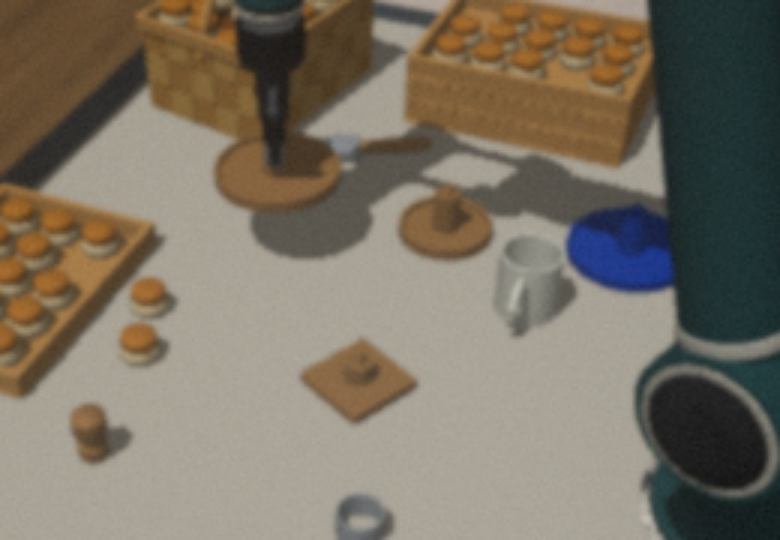

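The side crop shows the large tier held level by its column at (275,165), clear of the table.

>>> play_rows(rows=[[[-0.1,-0.3,0],[0,0,0]],[[-0.331,-1.0,0],[0,0,0]],[[-0.331,-1.0,0],[0,0,0]],[[-0.331,-1.0,0],[0,0,0]],[[-0.331,-1.0,0],[0,0,0]],[[-0.331,-1.0,0],[0,0,0]],[[-0.331,-1.0,0],[0,0,0]],[[-0.331,-1.0,0],[0,0,0]],[[-0.331,-1.0,0],[0,0,0]],[[-0.331,-1.0,0],[0,0,0]]])

```text
time: 4.6
tool_pos: [0.4362, -0.0231, 0.1238]
tcp_rot: [3.066, 0.683, -0.0]
wrist_force: [1.0, 1.2, -3.0]
width: 0.366
grip_force: 41.1
```

>>> play_rows(rows=[[[-0.015,-0.044,0],[0,0,0]],[[-0.015,-0.044,0.05],[0,0,0]],[[-0.015,-0.044,0.1],[0,0,0]],[[-0.015,-0.044,0.14],[0,0,0]],[[-0.015,-0.044,0.16],[0,0,0]],[[-0.015,-0.044,0.18],[0,0,0]],[[-0.015,-0.044,0.2],[0,0,0]],[[-0.015,-0.044,0.2],[0,0,0]],[[-0.015,-0.044,0.2],[0,0,0]]])

```text
time: 5.35
tool_pos: [0.4277, -0.0144, 0.0742]
tcp_rot: [-3.067, -0.682, 0.0]
wrist_force: [-0.2, -0.4, -2.1]
width: 0.361
grip_force: 41.2
```

```bash
python3 - <<'E'
from h import *
for i in range(3): s=bot.read_state();print(s["tool_pos"],s["wrist_force"],s["torque"])
t=shot("side");cv2.imwrite("pics/s3.png",cv2.resize(t["bgr"][130:280,260:460],(800,600)))
t=shot("top");
b=blob(t,(365,185));w=cast(t,b,.058)[:,:2].astype(np.float32);print(cv2.minEnclosingCircle(w))
E
```

```text
[ 0.42770275 -0.01437708  0.07421958] [-0.15900974 -0.38150326 -2.13291369] [0.02290592 0.00641158 0.01942387]
[ 0.42770275 -0.01437708  0.07421958] [-0.15900974 -0.38150326 -2.13291369] [0.02290592 0.00641158 0.01942387]
[ 0.42770275 -0.01437708  0.07421958] [-0.15900974 -0.38150326 -2.13291369] [0.02290592 0.00641158 0.01942387]Traceback (most recent call last):
  File "<stdin>", line 5, in <module>
  File "h.py", line 17, in blob
    u,v=seed; k=l[v-3:v+4,u-3:u+4].ravel(); k=np.bincount(k[k>0]).argmax()
                                              ~~~~~~~~~~~~~~~~~~~~~~~~~~^^
ValueError: attempt to get argmax of an empty sequence
```

View pics/s3.png

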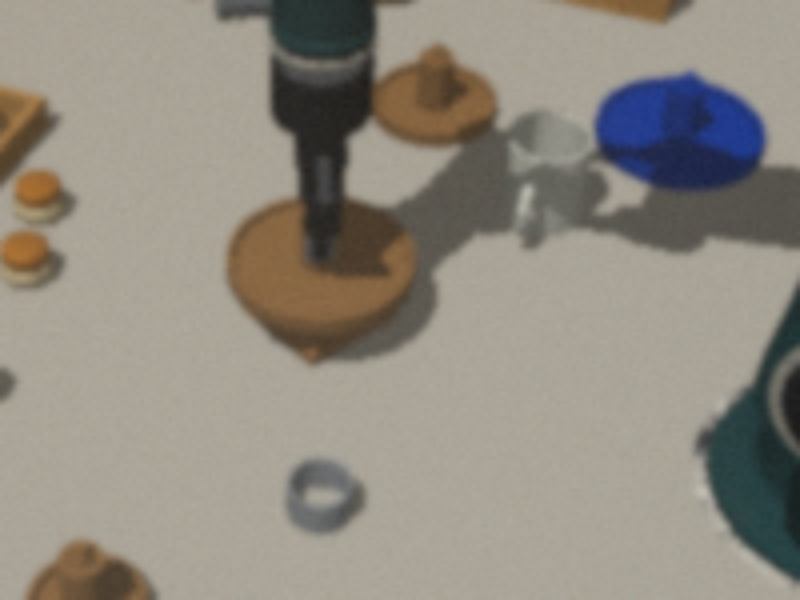

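The large tier hangs over the foot with one slab corner showing at (312,355). The side view and the force show no contact yet, so I lower it home.

>>> play_rows(rows=[[[0,0,0.02],[0,0,0]],[[0,0,0.04],[0,0,0]],[[0,0,0.05],[0,0,0]],[[0,0,0.056],[0,0,0]],[[0,0,0.06],[0,0,0]],[[0,0,0.064],[0,0,0]],[[0,0,0.064],[0,0,0]],[[0,0,0.064],[0,0,0]]])

```text
time: 6.12
tool_pos: [0.4278, -0.0142, 0.0615]
tcp_rot: [-3.066, -0.682, 0.002]
wrist_force: [-12.6, 1.1, 29.1]
width: 0.364
grip_force: 44.4
```

>>> play_rows(rows=[[[0,0,0],[0,0,0]],[[0,0,0],[0,0,0]],[[0,0,0],[0,0,0]],[[0,0,0],[0,0,0]],[[0,0,0],[0,0,0]],[[0,0,0],[0,0,0]]], claw=0.4)

```text
time: 6.62
tool_pos: [0.4274, -0.0143, 0.0579]
tcp_rot: [-3.066, -0.682, 0.001]
wrist_force: [-0.2, -0.6, 0.0]
width: 0.697
grip_force: 0.0
```

>>> play_rows(rows=[[[0,0,-0.2],[0,0,0]],[[0,0,-0.3],[0,0,0]],[[0,0,-0.45],[0,0,0]],[[0,0,-0.6],[0,0,0]],[[0,0,-0.6],[0,0,0]],[[0,0,-0.6],[0,0,0]],[[0,0,-0.6],[0,0,0]]])

```text
time: 7.2
tool_pos: [0.4273, -0.0143, 0.2078]
tcp_rot: [-3.067, -0.682, 0.001]
wrist_force: [-0.4, -0.5, -0.1]
width: 0.697
grip_force: 0.0
```

```bash
python3 - <<'E'
from h import *
s=bot.read_state();print(s["tool_pos"],s["wrist_force"],go([.4312,-.3098,.208]))
t=shot("side");X=[.4268,-.0142]
for z in(.047,.107):
    p=proj(t,[*X,z])[0];cv2.circle(t["bgr"],tuple(int(round(a*16)) for a in p),12,(255,255,0),-1,shift=4)
cv2.imwrite("pics/s4.png",cv2.resize(t["bgr"][130:280,260:460],(800,600)))
t=shot("top");b=blob(t,(335,205));w=cast(t,b,.043)[:,:2].astype(np.float32);print(cv2.minEnclosingCircle(w))
E
```

```text
[ 0.42732552 -0.01427759  0.20782004] [-0.42604269 -0.52286951 -0.09969624] [-4.87101901e-01  1.07717585e+00 -7.57822918e-04]
((0.40048834681510925, -0.04120304062962532), 0.0650818720459938)
```

View pics/s4.png

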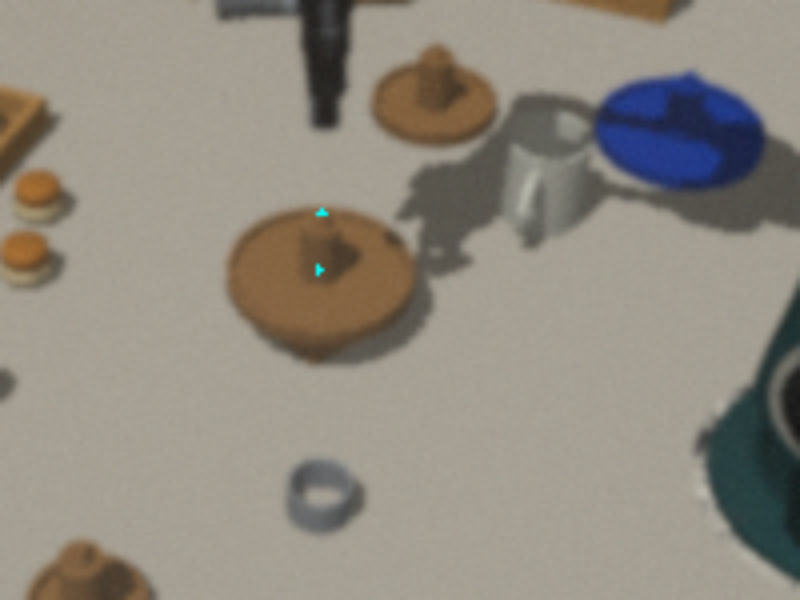

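The large tier sits level on the foot, with its spigot at about (320,215), where a seated tip projects. Next is the medium tier.

>>> play_rows(rows=[[[-0.244,0.539,0],[0,0,0]],[[-0.244,0.539,0],[0,0,0]],[[-0.244,0.539,0],[0,0,0]],[[-0.244,0.539,0],[0,0,0]]], claw=0.5)

```text
time: 7.63
tool_pos: [0.4283, -0.1648, 0.2063]
tcp_rot: [-3.066, -0.681, 0.005]
wrist_force: [0.2, -0.5, -0.3]
width: 0.749
grip_force: 0.0
```

>>> play_rows(rows=[[[-0.244,0.539,0],[0,0,0]],[[-0.244,0.539,0],[0,0,0]],[[-0.244,0.539,0],[0,0,0]],[[-0.244,0.539,0],[0,0,0]],[[-0.244,0.539,0.1],[0,0,0]],[[-0.244,0.539,0.25],[0,0,0]],[[-0.244,0.539,0.4],[0,0,0]],[[-0.244,0.539,0.4],[0,0,0]],[[-0.244,0.539,0.4],[0,0,0]]])

```text
time: 8.38
tool_pos: [0.4283, -0.3077, 0.1043]
tcp_rot: [-3.059, -0.68, 0.01]
wrist_force: [0.8, 1.2, 0.8]
width: 0.744
grip_force: 0.0
```

```bash
python3 - <<'E'
from h import *
s=bot.read_state();print(s["tool_pos"],s["q"].round(2),go([.4312,-.3098,.024]))
E
```

```text
[ 0.42829341 -0.30774706  0.10432581] [-0.67  0.11  2.04 -0.    1.01  0.46] [0.008451   0.01516849 0.32114932]
```

>>> play_rows(rows=[[[0,0,0.1],[0,0,0]],[[0,0,0.2],[0,0,0]],[[0,0,0.3],[0,0,0]],[[0,0,0.336],[0,0,0]],[[0,0,0.336],[0,0,0]],[[0,0,0.336],[0,0,0]],[[0,0,0.336],[0,0,0]]])

```text
time: 8.97
tool_pos: [0.4331, -0.3113, 0.0266]
tcp_rot: [3.064, 0.682, 0.004]
wrist_force: [0.2, -0.7, -0.2]
width: 0.752
grip_force: 0.0
```

```bash
python3 - <<'E'
from h import *
s=bot.read_state();print(s["tool_pos"],s["wrist_force"],go([.4312,-.3098,.024]))
E
```

```text
[ 0.43310562 -0.31127442  0.02659799] [ 0.21338315 -0.69334286 -0.20233567] [-0.00441918 -0.00860857  0.01035571]
```

>>> play_rows(rows=[[[0,0,0],[0,0,0]],[[0,0,0],[0,0,0]],[[0,0,0],[0,0,0]],[[0,0,0],[0,0,0]],[[0,0,0],[0,0,0]],[[0,0,0],[0,0,0]],[[0,0,0],[0,0,0]],[[0,0,0],[0,0,0]]], claw=-1)

```text
time: 9.63
tool_pos: [0.4324, -0.3109, 0.0258]
tcp_rot: [3.065, 0.682, 0.002]
wrist_force: [-0.5, 0.8, 6.7]
width: 0.362
grip_force: 40.0
```

>>> play_rows(rows=[[[0,0,-0.1],[0,0,0]],[[0,0,-0.2],[0,0,0]],[[0,0,-0.35],[0,0,0]],[[0,0,-0.5],[0,0,0]],[[0,0,-0.6],[0,0,0]],[[0,0,-0.6],[0,0,0]],[[0,0,-0.6],[0,0,0]]])

```text
time: 10.22
tool_pos: [0.4324, -0.3109, 0.1764]
tcp_rot: [3.063, 0.681, 0.004]
wrist_force: [-0.3, -0.1, -1.7]
width: 0.362
grip_force: 40.2
```

>>> play_rows(rows=[[[0.05,-0.12,0],[0,0,0]],[[0.243,-0.539,0],[0,0,0]],[[0.243,-0.539,0],[0,0,0]],[[0.243,-0.539,0],[0,0,0]]])

```text
time: 10.55
tool_pos: [0.4266, -0.1592, 0.1713]
tcp_rot: [-3.063, -0.68, 0.007]
wrist_force: [-0.4, 0.2, -1.7]
width: 0.362
grip_force: 40.5
```

>>> play_rows(rows=[[[0.242,-0.539,0],[0,0,0]],[[0.242,-0.539,0],[0,0,0]],[[0.242,-0.539,0],[0,0,0]],[[0.242,-0.539,0],[0,0,0]],[[0.242,-0.539,0],[0,0,0]],[[0.242,-0.539,0],[0,0,0]],[[0.242,-0.539,0],[0,0,0]],[[0.242,-0.539,0],[0,0,0]]])

```text
time: 11.22
tool_pos: [0.4263, -0.0155, 0.1732]
tcp_rot: [-3.067, -0.681, 0.003]
wrist_force: [-0.1, 0.2, -1.5]
width: 0.362
grip_force: 40.5
```

```bash
python3 - <<'E'
from h import *
s=bot.read_state();print(s["tool_pos"],s["wrist_force"],go([.4268,-.0142,.122]))
t=shot("side");s=t
cv2.imwrite("pics/s5.png",cv2.resize(t["bgr"][130:280,260:460],(800,600)))
E
```

```text
[ 0.42632175 -0.01545999  0.17323447] [-0.12600571  0.22930607 -1.49668687] [ 0.00426258 -0.00362622  0.20493237]
```

View pics/s5.png

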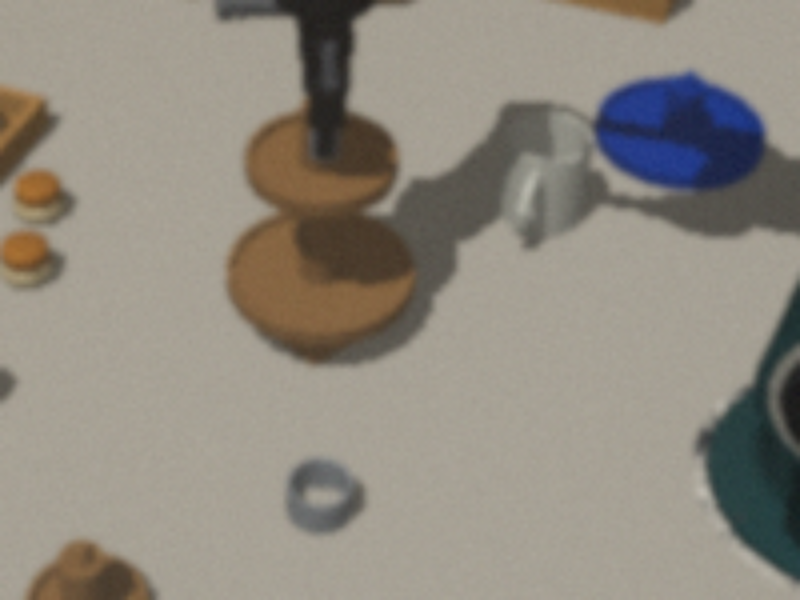

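The medium tier at (322,160) is held level and centred above the large tier's column, so I lower it.

>>> play_rows(rows=[[[0.004,-0.003,0.05],[0,0,0]],[[0.004,-0.003,0.09],[0,0,0]],[[0.004,-0.003,0.12],[0,0,0]],[[0.004,-0.003,0.15],[0,0,0]],[[0.004,-0.003,0.17],[0,0,0]],[[0.004,-0.003,0.19],[0,0,0]],[[0.004,-0.003,0.2],[0,0,0]],[[0.004,-0.003,0.21],[0,0,0]],[[0.004,-0.003,0.217],[0,0,0]],[[0.004,-0.003,0.217],[0,0,0]],[[0.004,-0.003,0.217],[0,0,0]]])

```text
time: 12.18
tool_pos: [0.4282, -0.0135, 0.1208]
tcp_rot: [3.066, 0.682, 0.002]
wrist_force: [-1.3, 0.5, 2.7]
width: 0.36
grip_force: 40.9
```

>>> play_rows(rows=[[[0,0,0.005],[0,0,0]],[[0,0,0.005],[0,0,0]],[[0,0,0.005],[0,0,0]],[[0,0,0.005],[0,0,0]],[[0,0,0.005],[0,0,0]],[[0,0,0.005],[0,0,0]]], claw=0.4)

```text
time: 12.68
tool_pos: [0.4275, -0.0135, 0.1188]
tcp_rot: [3.067, 0.682, 0.0]
wrist_force: [0.1, -0.3, -0.5]
width: 0.699
grip_force: 0.0
```

>>> play_rows(rows=[[[0,0,-0.2],[0,0,0]],[[0,0,-0.3],[0,0,0]],[[0,0,-0.45],[0,0,0]],[[0,0,-0.56],[0,0,0]],[[0,0,-0.56],[0,0,0]],[[0,0,-0.56],[0,0,0]],[[0,0,-0.56],[0,0,0]]])

```text
time: 13.27
tool_pos: [0.4272, -0.0135, 0.2582]
tcp_rot: [-3.066, -0.682, 0.001]
wrist_force: [0.4, -0.5, -0.8]
width: 0.701
grip_force: 0.0
```

```bash
python3 - <<'E'
from h import *
s=bot.read_state();print(s["tool_pos"],s["wrist_force"],go([.4583,.325,.1]))
t=shot("side");X=[.4268,-.0142]
for z in(.167,):
    p=proj(t,[*X,z])[0];cv2.circle(t["bgr"],tuple(int(round(a*16)) for a in p),12,(255,255,0),-1,shift=4)
cv2.imwrite("pics/s6.png",cv2.resize(t["bgr"][130:280,260:460],(800,600)))
E
```

```text
[ 0.42717423 -0.01349083  0.25822547] [ 0.37726433 -0.50641139 -0.82815478] [ 0.68706147 -1.17331353  0.63290158]
```

View pics/s6.png

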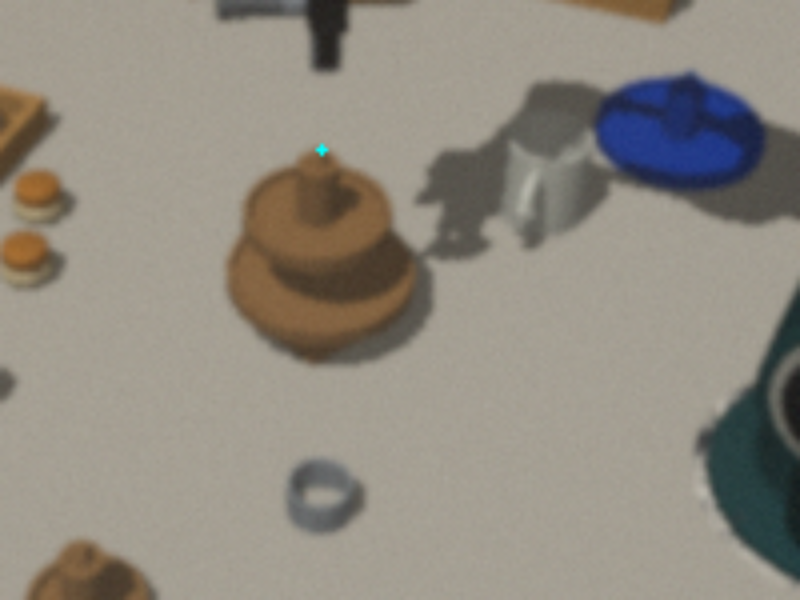

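The medium tier is seated level, with its spigot tip at (320,152) on the projected dot. Now I fetch the small brown tier.

>>> play_rows(rows=[[[0.344,-0.587,0],[0,0,0]],[[0.344,-0.587,0],[0,0,0]],[[0.344,-0.587,0],[0,0,0]],[[0.344,-0.587,0],[0,0,0]],[[0.344,-0.587,0],[0,0,0]]], claw=0.4)

```text
time: 13.73
tool_pos: [0.4421, 0.1612, 0.2566]
tcp_rot: [-3.062, -0.689, 0.005]
wrist_force: [0.5, -0.8, 0.8]
width: 0.699
grip_force: 0.0
```

>>> play_rows(rows=[[[0.344,-0.587,0],[0,0,0]],[[0.344,-0.587,0],[0,0,0]],[[0.344,-0.587,0.1],[0,0,0]],[[0.344,-0.587,0.2],[0,0,0]],[[0.344,-0.587,0.35],[0,0,0]],[[0.344,-0.587,0.5],[0,0,0]],[[0.344,-0.587,0.6],[0,0,0]],[[0.344,-0.587,0.6],[0,0,0]],[[0.344,-0.587,0.6],[0,0,0]],[[0.344,-0.587,0.6],[0,0,0]]])

```text
time: 14.57
tool_pos: [0.4595, 0.3251, 0.1095]
tcp_rot: [-3.067, -0.682, -0.001]
wrist_force: [0.8, 0.0, 0.9]
width: 0.698
grip_force: 0.0
```

```bash
python3 - <<'E'
from h import *
s=bot.read_state();print(s["tool_pos"],s["q"].round(2),go([.4583,.325,.024]))
E
```

```text
[0.45946084 0.32509908 0.10954302] [ 0.57  0.16  1.97 -0.    1.01  1.71] [-0.00450679 -0.00161405  0.34217034]
```

>>> play_rows(rows=[[[-0.003,0,0.1],[0,0,0]],[[-0.003,0,0.2],[0,0,0]],[[-0.003,0,0.29],[0,0,0]],[[-0.003,0,0.338],[0,0,0]],[[-0.003,0,0.338],[0,0,0]],[[-0.003,0,0.338],[0,0,0]],[[-0.003,0,0.338],[0,0,0]]])

```text
time: 15.15
tool_pos: [0.4601, 0.3259, 0.0267]
tcp_rot: [-3.065, -0.681, -0.006]
wrist_force: [-0.1, 0.3, 0.9]
width: 0.698
grip_force: 0.0
```

>>> play_rows(rows=[[[0,0,0],[0,0,0]],[[0,0,0],[0,0,0]],[[0,0,0],[0,0,0]],[[0,0,0],[0,0,0]],[[0,0,0],[0,0,0]],[[0,0,0],[0,0,0]],[[0,0,0],[0,0,0]]], claw=-1)

```text
time: 15.73
tool_pos: [0.4595, 0.3257, 0.0261]
tcp_rot: [-3.066, -0.682, -0.004]
wrist_force: [-0.3, -1.0, 6.2]
width: 0.363
grip_force: 39.8
```

>>> play_rows(rows=[[[0,0,-0.1],[0,0,0]],[[0,0,-0.2],[0,0,0]],[[0,0,-0.35],[0,0,0]],[[0,0,-0.5],[0,0,0]],[[0,0,-0.65],[0,0,0]],[[0,0,-0.8],[0,0,0]],[[0,0,-0.88],[0,0,0]],[[0,0,-0.88],[0,0,0]],[[0,0,-0.88],[0,0,0]]])

```text
time: 16.48
tool_pos: [0.4589, 0.3254, 0.2459]
tcp_rot: [-3.065, -0.682, -0.005]
wrist_force: [-0.6, -0.1, -2.1]
width: 0.364
grip_force: 39.9
```

```bash
python3 - <<'E'
from h import *
s=bot.read_state();print(s["tool_pos"],s["wrist_force"],go([.4268,-.0142,.2]))
E
```

```text
[0.45887296 0.32538546 0.24589445] [-0.61341206 -0.09738936 -2.14989985] [-0.69276951  1.17588366  0.18061045]
```

>>> play_rows(rows=[[[-0.07,0.12,0],[0,0,0]],[[-0.345,0.587,0],[0,0,0]],[[-0.345,0.587,0],[0,0,0]],[[-0.345,0.587,0],[0,0,0]],[[-0.345,0.587,0],[0,0,0]]])

```text
time: 16.9
tool_pos: [0.4394, 0.1505, 0.2408]
tcp_rot: [3.064, 0.678, -0.011]
wrist_force: [0.7, -0.0, -1.7]
width: 0.363
grip_force: 40.2
```

>>> play_rows(rows=[[[-0.345,0.587,0],[0,0,0]],[[-0.345,0.587,0],[0,0,0]],[[-0.345,0.587,0],[0,0,0]],[[-0.345,0.587,0],[0,0,0]],[[-0.345,0.587,0],[0,0,0]],[[-0.345,0.587,0],[0,0,0]],[[-0.345,0.587,0],[0,0,0]],[[-0.345,0.587,0],[0,0,0]],[[-0.345,0.587,0],[0,0,0]]])

```text
time: 17.65
tool_pos: [0.4263, -0.0125, 0.2436]
tcp_rot: [-3.065, -0.686, 0.002]
wrist_force: [-0.7, -0.3, -0.7]
width: 0.361
grip_force: 40.4
```

```bash
python3 - <<'E'
from h import *
s=bot.read_state();print(s["tool_pos"],s["wrist_force"],go([.4268,-.0142,.181]))
t=shot("side")
cv2.imwrite("pics/s7.png",cv2.resize(t["bgr"][100:250,260:460],(800,600)))
E
```

```text
[ 0.42628106 -0.01252732  0.24358197] [-0.70140161 -0.27063791 -0.69117439] [-0.00074984  0.00722166  0.25032061]
```

View pics/s7.png

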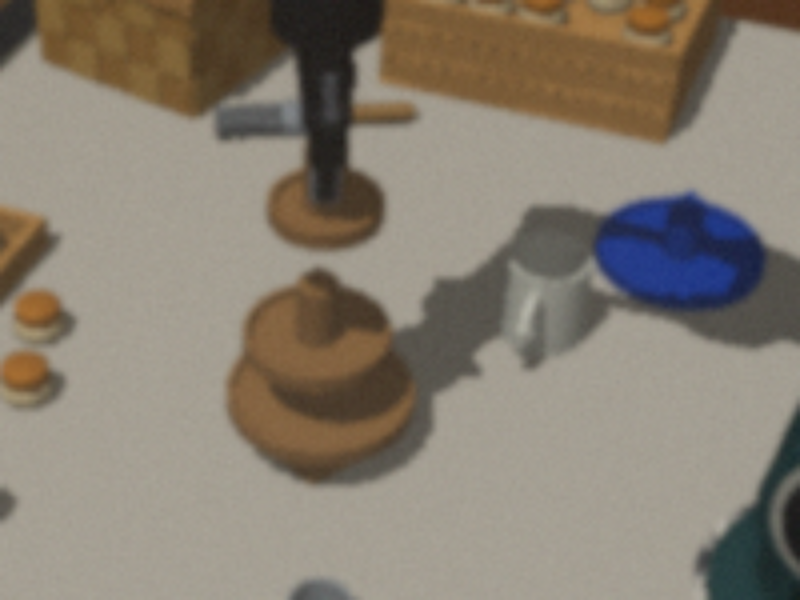

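The small tier is held level at (326,207). The medium tier's spigot is at (319,275), so I shift about 2 mm along tool x and lower.

>>> play_rows(rows=[[[0.008,0.002,0.05],[0,0,0]],[[0.008,0.002,0.1],[0,0,0]],[[0.008,0.002,0.14],[0,0,0]],[[0.008,0.002,0.17],[0,0,0]],[[0.008,0.002,0.2],[0,0,0]],[[0.008,0.002,0.22],[0,0,0]],[[0.008,0.002,0.235],[0,0,0]],[[0.008,0.002,0.245],[0,0,0]],[[0.008,0.002,0.25],[0,0,0]],[[0.008,0.002,0.257],[0,0,0]],[[0.008,0.002,0.257],[0,0,0]]])

```text
time: 18.62
tool_pos: [0.4293, -0.0137, 0.1811]
tcp_rot: [3.066, 0.682, 0.003]
wrist_force: [-0.8, 0.5, 1.0]
width: 0.364
grip_force: 40.8
```

>>> play_rows(rows=[[[0,0,0.006],[0,0,0]],[[0,0,0.006],[0,0,0]],[[0,0,0.006],[0,0,0]],[[0,0,0.006],[0,0,0]],[[0,0,0.006],[0,0,0]],[[0,0,0.006],[0,0,0]]], claw=0.4)

```text
time: 19.12
tool_pos: [0.4284, -0.0137, 0.1785]
tcp_rot: [3.067, 0.682, 0.0]
wrist_force: [-0.5, -0.1, -0.1]
width: 0.7
grip_force: 0.0
```

>>> play_rows(rows=[[[0,0,-0.2],[0,0,0]],[[0,0,-0.3],[0,0,0]],[[0,0,-0.45],[0,0,0]],[[0,0,-0.56],[0,0,0]],[[0,0,-0.56],[0,0,0]],[[0,0,-0.56],[0,0,0]],[[0,0,-0.56],[0,0,0]]])

```text
time: 19.7
tool_pos: [0.4281, -0.0136, 0.3179]
tcp_rot: [-3.066, -0.682, 0.001]
wrist_force: [-0.2, 0.4, 0.4]
width: 0.695
grip_force: 0.0
```

```bash
python3 - <<'E'
from h import *
s=bot.read_state();print(s["tool_pos"],s["wrist_force"])
t=shot("side");u=shot("top")
p=proj(t,[.4268,-.0142,.227])[0];cv2.circle(t["bgr"],tuple(int(round(a*16)) for a in p),12,(255,255,0),-1,shift=4)
for X in([.6415,.188],[.636,.188]):
  for c in(t,u):
    for z in(0,.06):
      p=proj(c,[*X,z])[0];cv2.circle(c["bgr"],tuple(int(round(a*16)) for a in p),5,(255,255,0) if X[0]>.64 else (0,0,255),-1,shift=4)
a=cv2.resize(t["bgr"][130:280,270:370],(400,600))
b=cv2.resize(t["bgr"][205:245,230:270],(400,300),interpolation=0);d=cv2.resize(u["bgr"][105:145,255:295],(400,300),interpolation=0)
cv2.imwrite("pics/s8.png",np.hstack([a,np.vstack([b,d])]))
E
```

```text
[ 0.42812267 -0.01359034  0.31792058] [-0.17454867  0.37680656  0.37510763]
```

View pics/s8.png

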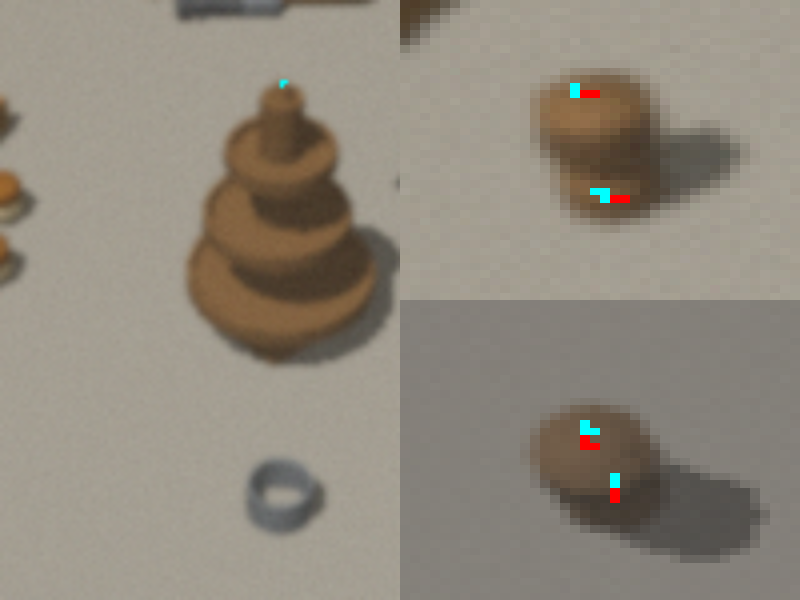

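The stack is seated, with the tip on the projected dot at (283,85). The knob's cap centre is about 0.6 px right of the red marker in both views, which puts the knob at (0.635, 0.1865).

>>> play_rows(rows=[[[0.545,-0.187,0],[0,0,0]],[[0.545,-0.187,0],[0,0,0]],[[0.545,-0.187,0],[0,0,0]],[[0.545,-0.187,0],[0,0,0]],[[0.545,-0.187,0],[0,0,0]]], claw=0.4)

```text
time: 20.22
tool_pos: [0.5333, 0.0891, 0.3156]
tcp_rot: [-3.064, -0.686, 0.005]
wrist_force: [-1.0, 0.1, 0.5]
width: 0.699
grip_force: 0.0
```

>>> play_rows(rows=[[[0.544,-0.187,0],[0,0,0]],[[0.544,-0.187,0.1],[0,0,0]],[[0.544,-0.187,0.25],[0,0,0]],[[0.544,-0.187,0.4],[0,0,0]],[[0.544,-0.187,0.55],[0,0,0]],[[0.544,-0.187,0.7],[0,0,0]],[[0.544,-0.187,0.8],[0,0,0]],[[0.544,-0.187,0.8],[0,0,0]],[[0.544,-0.187,0.8],[0,0,0]],[[0.544,-0.187,0.8],[0,0,0]]])

```text
time: 21.05
tool_pos: [0.6357, 0.1861, 0.1198]
tcp_rot: [3.067, 0.682, 0.001]
wrist_force: [0.1, 0.2, 0.3]
width: 0.698
grip_force: 0.0
```

```bash
python3 - <<'E'
from h import *
s=bot.read_state();print(s["tool_pos"],s["q"].round(2),go([.635,.1865,.024]))
E
```

```text
[0.63573091 0.18607375 0.11977624] [ 0.25  0.33  1.74 -0.    1.08  1.38] [-0.00212288 -0.00287772  0.38310321]
```

>>> play_rows(rows=[[[-0.002,-0.002,0.1],[0,0,0]],[[-0.002,-0.002,0.2],[0,0,0]],[[-0.002,-0.002,0.3],[0,0,0]],[[-0.002,-0.002,0.35],[0,0,0]],[[-0.002,-0.002,0.378],[0,0,0]],[[-0.002,-0.002,0.378],[0,0,0]],[[-0.002,-0.002,0.378],[0,0,0]]])

```text
time: 21.63
tool_pos: [0.6363, 0.1869, 0.0262]
tcp_rot: [-3.067, -0.682, -0.005]
wrist_force: [0.9, 0.1, 0.1]
width: 0.701
grip_force: 0.0
```

>>> play_rows(rows=[[[0,0,0],[0,0,0]],[[0,0,0],[0,0,0]],[[0,0,0],[0,0,0]],[[0,0,0],[0,0,0]],[[0,0,0],[0,0,0]],[[0,0,0],[0,0,0]],[[0,0,0],[0,0,0]]], claw=-1)

```text
time: 22.22
tool_pos: [0.6364, 0.1872, 0.0264]
tcp_rot: [-3.066, -0.682, -0.006]
wrist_force: [-0.6, -0.2, 6.8]
width: 0.408
grip_force: 40.0
```

>>> play_rows(rows=[[[0,0,-0.1],[0,0,0]],[[0,0,-0.2],[0,0,0]],[[0,0,-0.35],[0,0,0]],[[0,0,-0.5],[0,0,0]],[[0,0,-0.65],[0,0,0]],[[0,0,-0.8],[0,0,0]],[[0,0,-0.95],[0,0,0]],[[0,0,-1.0],[0,0,0]],[[0,0,-1.0],[0,0,0]]])

```text
time: 22.97
tool_pos: [0.6375, 0.1875, 0.2807]
tcp_rot: [-3.066, -0.682, -0.017]
wrist_force: [0.1, -0.2, -0.7]
width: 0.407
grip_force: 40.2
```

```bash
python3 - <<'E'
from h import *
s=bot.read_state();print(s["tool_pos"],s["wrist_force"],go([.4275,-.0139,.3]))
E
```

```text
[0.6374864  0.18745926 0.28072402] [ 0.10586712 -0.24196672 -0.66554904] [-1.10133691  0.37346932 -0.08809174]
```

>>> play_rows(rows=[[[-0.1,0.03,-0.1],[0,0,0]],[[-0.545,0.186,-0.1],[0,0,0]],[[-0.545,0.186,-0.1],[0,0,0]],[[-0.545,0.186,-0.1],[0,0,0]],[[-0.545,0.186,-0.1],[0,0,0]]])

```text
time: 23.38
tool_pos: [0.5255, 0.0833, 0.296]
tcp_rot: [3.066, 0.679, -0.012]
wrist_force: [0.1, 0.3, -1.1]
width: 0.407
grip_force: 40.1
```

>>> play_rows(rows=[[[-0.543,0.187,0],[0,0,0]],[[-0.543,0.187,0],[0,0,0]],[[-0.543,0.187,0],[0,0,0]],[[-0.543,0.187,0],[0,0,0]],[[-0.543,0.187,0],[0,0,0]],[[-0.543,0.187,0],[0,0,0]],[[-0.543,0.187,0],[0,0,0]],[[-0.543,0.187,0],[0,0,0]],[[-0.543,0.187,0],[0,0,0]]])

```text
time: 24.13
tool_pos: [0.4285, -0.0124, 0.2985]
tcp_rot: [-3.066, -0.684, 0.001]
wrist_force: [-0.6, -0.5, -0.2]
width: 0.405
grip_force: 40.1
```

```bash
python3 - <<'E'
from h import *
s=bot.read_state();print(s["tool_pos"],s["wrist_force"],go([.4275,-.0139,.241]))
t=shot("side")
cv2.imwrite("pics/s9.png",cv2.resize(t["bgr"][90:210,290:390],(500,600)))
E
```

```text
[ 0.42846642 -0.01237442  0.29848447] [-0.58909785 -0.53003303 -0.23639007] [-0.00591243  0.00404312  0.22993977]
```

View pics/s9.png

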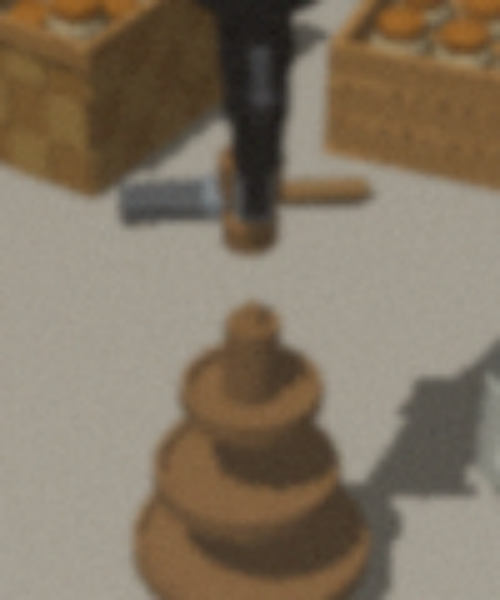

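The knob foot at (249,245) is about 2 mm too far along tool x relative to the spigot at (252,310). I correct that while lowering.

>>> play_rows(rows=[[[-0.008,0.002,0.05],[0,0,0]],[[-0.008,0.002,0.1],[0,0,0]],[[-0.008,0.002,0.13],[0,0,0]],[[-0.008,0.002,0.16],[0,0,0]],[[-0.008,0.002,0.18],[0,0,0]],[[-0.008,0.002,0.2],[0,0,0]],[[-0.008,0.002,0.215],[0,0,0]],[[-0.008,0.002,0.225],[0,0,0]],[[-0.008,0.002,0.235],[0,0,0]],[[-0.008,0.002,0.24],[0,0,0]],[[-0.008,0.002,0.24],[0,0,0]]])

```text
time: 25.1
tool_pos: [0.4277, -0.0144, 0.2413]
tcp_rot: [3.066, 0.682, 0.006]
wrist_force: [-1.0, 1.1, 6.7]
width: 0.405
grip_force: 40.7
```

>>> play_rows(rows=[[[0,0,0],[0,0,0]],[[0,0,0],[0,0,0]],[[0,0,0],[0,0,0]],[[0,0,0],[0,0,0]],[[0,0,0],[0,0,0]],[[0,0,0],[0,0,0]]], claw=0.4)

```text
time: 25.6
tool_pos: [0.4262, -0.0144, 0.2388]
tcp_rot: [-3.067, -0.682, 0.001]
wrist_force: [-0.8, 0.3, 0.4]
width: 0.7
grip_force: 0.0
```

>>> play_rows(rows=[[[0,0,-0.15],[0,0,0]],[[0,0,-0.3],[0,0,0]],[[0,0,-0.45],[0,0,0]],[[0,0,-0.5],[0,0,0]],[[0,0,-0.5],[0,0,0]],[[0,0,-0.5],[0,0,0]],[[0,0,-0.5],[0,0,0]]])

```text
time: 26.18
tool_pos: [0.4256, -0.0143, 0.3623]
tcp_rot: [-3.066, -0.682, 0.004]
wrist_force: [-0.1, 0.3, -0.3]
width: 0.702
grip_force: 0.0
```

```bash
python3 - <<'E'
from h import *
s=bot.read_state();print(s["tool_pos"],s["wrist_force"],s["grip_force"])
t=shot("side")
for z in(.275,):
    p=proj(t,[.4275,-.014,z])[0];cv2.circle(t["bgr"],tuple(int(round(a*16)) for a in p),8,(255,255,0),-1,shift=4)
cv2.imwrite("pics/s10.png",cv2.resize(t["bgr"][110:270,210:410],(750,600)))
E
```

```text
[ 0.42561262 -0.01431405  0.36234252] [-0.05838649  0.28774837 -0.25296841] 0.0
```

View pics/s10.png

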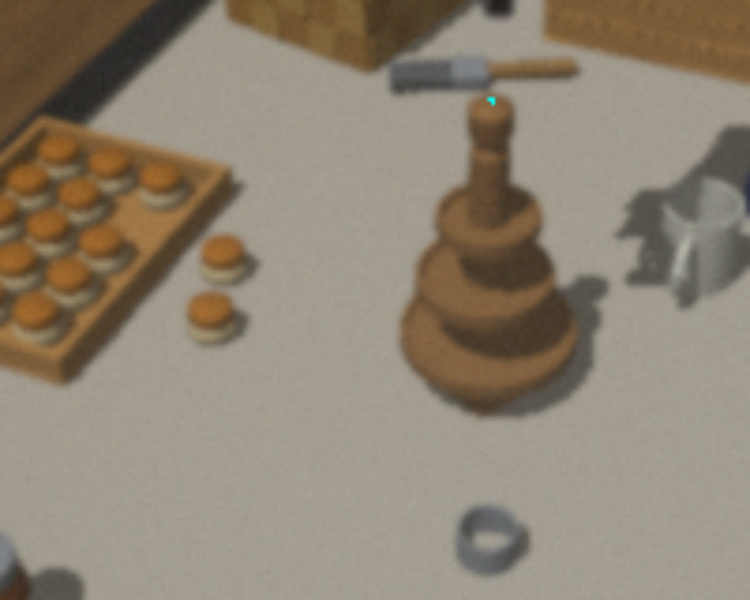

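The knob's top at (491,102) falls on the projected 275 mm point. The stack is upright and seated, and the bystanders haven't moved. I'm handing it in.

```bash
python3 -c "
from workcell import bot;print(bot.finish_job())"
```

```text
the job is handed in; nothing more can be done
None
```

The stand is built on its foot in the order asked (large, medium and small tiers, then the knob); in the last camera view it stood upright and seated with the gripper clear, the rolls, jar and cutter were left alone, and I handed it in at about 26 s without getting a verdict back.

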